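Make up two bag hardware kits

ROBOT

A 7-joint arm with a two-finger parallel gripper is mounted at the origin on the work surface. World frame = base frame: x ahead of the robot, y to its left, z up, the work surface at z = 0. Lengths are in m, angles in rad, forces in N, time in s.
With the tool pointing down it reaches from about 0.425 to 0.825 m from the base axis. Payload 3.6 kg.
Tool frame: the origin (TCP) lies at the very end of the fingers, on their centre line; the grasp point (between the pads) lies 19 mm behind it; z points along the fingers, x is the direction in which the jaws open and shut, and the axes are right-handed (so a half turn about z gives the same grasp; the last joint's range is limited). The gripper opens to 85 mm and grips with 20 to 120 N. Pads are 22 mm wide; open, the fingers measure 114 mm over their backs; the gripper's body (76 mm by 85 mm) begins 54 mm behind the grasp point. The pads swing forward as they close: fully open they stand 13 mm farther back than shut.
Start: joints at [-1.26, 0.615, -0.013, 1.423, 0.008, 1.103, -0.04], TCP at [0.215, 0.613, 0.231] pointing down, gripper open.
Joint ranges: [-3.12, 3.12], [-0.3, 2.06], [-1.34, 1.32], [0.26, 2.42], [-1.36, 4.5], [0.01, 1.98], [-2.84, 2.84]. Speed limits (rad/s): [2.79, 2.79, 3.14, 3.14, 3.14, 3.14, 3.14].

INTERFACE

Orientations are given as a rotation vector (axis times angle).
In Python, from station import sense, snapshot, calibration, sign_off gives the robot as it stands.
- The arm moves only by the tool drive_tool, never from a script. Its argument "plan" is a list of rows, each a list of 3 entries, a list of its own where there are three numbers: the shift along the world's x, y, z in mm, then the turn, a rotation vector about the world's x, y, z in rad, then the finger opening in mm, from 0 to 85.4. A call has 1 to 12 rows; each row is the pose to reach, as a shift and turn from the pose commanded when the call began; what a row does not reach only later rows make up. A row lasts 1/12 s, in which the tool goes at most 41.7 mm and 7.16 degrees, less where a joint would pass 70% of its speed; a pose out of reach is approached as far as the arm can. A call with a gripper value outside its range is refused whole. The fingers move at their own pace and stop on an object; the grip force is fixed at half the most. Time passes only in rows, so rows that repeat a pose let the fingers close. It gives the time, the measured TCP pose, the force and the opening at its end, in the units of the state.
- sense(): the state, without advancing time (a new reading comes with each control period).
- snapshot(name): name is "scene" or "top" or "wrist"; returns the picture (400x640x3 uint8, red, green, blue); there is no depth.
- calibration(name): a dict with "mtx" (3x3 intrinsics, pixels), "dist_coeffs" ([k1, k2, p1, p2, k3] as OpenCV has them; the pictures are not rectified), "cam_to_world" (4x4, takes a point from camera to world coordinates). Camera axes: x right, y down, z forward; pixel columns grow to the right and rows downward; lengths in m; the calibration is good to about 2 mm. A picture is of the moment at which its call begins: read the wrist's pose just before it. calibration takes no time and is no camera call; for the wrist camera it gives the pose at the moment of the call.
- sign_off(): hands the job in, once; it reports no verdict.
The state is a dict: "time": time; "q": joint angles; "qd": joint speeds; "joint_efforts": joint torques, N m; "tool_pos": TCP position; "tcp_rot": TCP orientation; "force": force on the tool from outside, world axes, zero at the start; "moment": the same for the moment, N m; "gripper_width": finger opening in m.
Only numpy, scipy, OpenCV 4.12 (cv2) and the standard library are available. Lean on these libraries where they do the work, as an engineer would, in place of code of your own. Each camera call takes 0.05 s, during which the arm holds its last target. There are 200 camera calls.

TASK

Make up the two kits for sewing bags from the stock in the middle of the bench: in the purple tray, the purple thread spool goes in the small bay and the black buckle and the orange cord lock go in the large bay; in the teal tray, the teal thread spool goes in the small bay and the steel snap hook in the large bay. Stand the spools upright, lay the buckle and the hook flat, everything on the tray's floor and nothing on top of another piece. Leave the yellow spool and the white buckle where they are.

Things in the scene. Friction and masses are not known exactly. Their poses are not given: they have to be found in the camera images.
- tray_purple: fixed shallow open purple tray, outer 250 (x) x 135 (y) x 16 mm high, walls 3 mm, floor 3 mm above the table. Origin: middle of its underside; z up. A 3 mm cross divider as high as the walls leaves a small thread bay, x = -122 to -37 mm, and a large hardware bay, x = -34 to +122 mm, both 129 mm wide. White blank tag on the small-bay end.
- tray_teal: fixed shallow open teal (blue-green) tray, outer 250 (x) x 135 (y) x 16 mm high, walls 3 mm, floor 3 mm above the table. Origin: middle of its underside; z up. A 3 mm cross divider as high as the walls leaves a small thread bay, x = -122 to -37 mm, and a large hardware bay, x = -34 to +122 mm, both 129 mm wide. White blank tag on the small-bay end.
- spool_purple_c (a point): spool of purple sewing thread standing upright on the table, 56 mm high: white base flange 46 mm across and 4 mm thick, wound body 40 mm across from 4 to 51 mm up, thin white core on top. This point is its centre on the axis, 28 mm above its foot; z up along the axis. Belongs in the purple tray's small bay.
- buckle_black_c (a point): closed black plastic side-release strap buckle lying flat, 76 mm long (x) by 50 mm wide (y) by 14 mm thick (z up); an open webbing loop at each end; rigid, does not open. The 50 mm width is solid for x = -28 to +12 mm. This point is its centre, 7 mm above what it lies on. Belongs in the purple tray's large bay.
- cord_lock_c (a point): orange plastic cord lock: block 22 mm long (x) by 20 mm wide (y) by 18 mm high with a round plunger 14 mm across sticking 10 mm out of its +x end, black cord hole. This point is 9 mm above what it lies on, 4 mm from the block's centre towards the plunger; the block spans x = -15 to +7 mm, y = -10 to +10 mm. Belongs in the purple tray's large bay, any way up.
- spool_teal_c (a point): spool of teal (blue-green) sewing thread standing upright on the table, 56 mm high: white base flange 46 mm across and 4 mm thick, wound body 40 mm across from 4 to 51 mm up, thin white core on top. This point is its centre on the axis, 28 mm above its foot; z up along the axis. Belongs in the teal tray's small bay.
- snap_hook_c (a point): steel swivel snap hook lying flat, 77 mm long (x) and 44 mm wide: a solid middle block 26 mm long (x), 16 mm wide (y) and 14 mm high (z up) with a wide wire webbing loop at its -x end and a hook with a gate at its +x end. This point is the centre of the block, 7 mm above what it lies on; grip the block across y. Belongs in the teal tray's large bay.
- spool_yellow_c (a point): spool of yellow sewing thread standing upright on the table, 56 mm high: white base flange 46 mm across and 4 mm thick, wound body 40 mm across from 4 to 51 mm up, thin white core on top. This point is its centre on the axis, 28 mm above its foot; z up along the axis. Not wanted: leave it.
- buckle_white_c (a point): closed white plastic side-release strap buckle lying flat, 76 mm long (x) by 50 mm wide (y) by 14 mm thick (z up); an open webbing loop at each end; rigid, does not open. The 50 mm width is solid for x = -28 to +12 mm. This point is its centre, 7 mm above what it lies on. Not wanted: leave it.
Things that resemble listed ones, but are neither listed nor needed, are in the scene too. Of the things like the part that bears buckle_black_c, leave any that is red; of the rest the larger one is meant. What is shaped like the part that bears snap_hook_c but red is not meant.

How it is judged:
At the end, for the whole second after the job is handed in: Each piece of the two kits rests released in its bay: centre between the bay's walls and within 5 mm of resting height on the tray floor (spools 6 mm; cord lock below 22 mm), spools upright and buckle flat within 0.15 rad, hook within 0.2 rad, all slower than 20 mm/s (x of spool_purple_c in the frame of tray_purple between -0.122 and -0.037 m and y of spool_purple_c in the frame of tray_purple between -0.0645 and 0.0645 m and z of spool_purple_c in the frame of tray_purple between 0.025 and 0.037 m and angle between each of spool_purple_c, spool_teal_c's own z axis and vertical below 0.15 rad and linear speed of each of spool_purple, buckle_black, cord_lock, spool_teal, snap_hook below 0.02 m/s and x of buckle_black_c in the frame of tray_purple between -0.034 and 0.122 m and y of buckle_black_c in the frame of tray_purple between -0.0645 and 0.0645 m and z of buckle_black_c in the frame of tray_purple between 0.005 and 0.015 m and angle between the z axis of buckle_black_c and the z axis of tray_purple, either way round below 0.15 rad and x of cord_lock_c in the frame of tray_purple between -0.034 and 0.122 m and y of cord_lock_c in the frame of tray_purple between -0.0645 and 0.0645 m and z of cord_lock_c in the frame of tray_purple between 0.005 and 0.022 m and x of spool_teal_c in the frame of tray_teal between -0.122 and -0.037 m and y of spool_teal_c in the frame of tray_teal between -0.0645 and 0.0645 m and z of spool_teal_c in the frame of tray_teal between 0.025 and 0.037 m and x of snap_hook_c in the frame of tray_teal between -0.034 and 0.122 m and y of snap_hook_c in the frame of tray_teal between -0.0645 and 0.0645 m and z of snap_hook_c in the frame of tray_teal between 0.005 and 0.015 m and angle between the z axis of snap_hook_c and the z axis of tray_teal, either way round below 0.2 rad); the robot touches nothing.
It fails at once if the yellow spool is shifted by more than 25 mm or knocked over (distance of spool_yellow_c from where it was at the start of the episode above 0.025 m).
It fails at once if the white buckle is shifted by more than 25 mm or knocked over (distance of buckle_white_c from where it was at the start of the episode above 0.025 m).
It also fails if it takes over 115 s, if anything falls off the work surface, if the arm or the gripper's body presses on something with over 40 N, if the wrist force passes 120 N, or if a joint passes its speed limit or range.

## Working session

There is one attempt and no reset: what is moved stays moved. The work goes in short steps, Python scripts to look and compute and a tool call to move; the robot and the scene stay as the last step left them, time stands still between calls to the robot, and variables do not carry over. Pictures are saved under pics/ and viewed, about 12 in all and at most 16, crops included, and the job is handed in when it is done.

Besides the shell and the picture viewer there is one more tool, called after "Call:" by a JSON object that holds its "name" and its "arguments", one argument or row to a line. drive_tool: Moves the arm, as the interface text tells. Its arguments: {"type":"object","properties":{"plan":{"type":"array","items":{"type":"array"}}},"required":["plan"]}

```bash
mkdir -p pics; cat > h.py <<'E'
import numpy as np, cv2
from station import sense, snapshot, calibration, sign_off
def save(n,im): cv2.imwrite('pics/'+n, cv2.cvtColor(im,cv2.COLOR_RGB2BGR))
def cast(cal,uv,z):
    uv=np.atleast_2d(np.array(uv,float)).reshape(-1,1,2)
    n=cv2.undistortPoints(uv,np.array(cal['mtx'],float),np.array(cal['dist_coeffs'],float)).reshape(-1,2)
    T=np.array(cal['cam_to_world']); d=np.c_[n,np.ones(len(n))]@T[:3,:3].T; o=T[:3,3]
    return o+d*((z-o[2])/d[:,2])[:,None]
E
python3 - <<'E'
from h import *
np.set_printoptions(precision=4,suppress=True)
print(sense())
for n in('top','scene'):
    im=snapshot(n); save(n+'0.png',im); c=calibration(n); print(n,c['mtx'],c['cam_to_world'],c['dist_coeffs'])
print(calibration('wrist')['cam_to_world'])
E
```

```text
{'time': 0.0, 'q': array([-1.2595,  0.6159, -0.0126,  1.4249,  0.0081,  1.1034, -0.0404]), 'qd': array([-0.002 ,  0.0003, -0.0006,  0.0018, -0.0005, -0.0003, -0.0003]), 'joint_efforts': array([  0.0003, -46.921 ,   0.2594, -17.1036,   0.0101,   0.0097,
         0.    ]), 'tool_pos': array([0.2152, 0.6125, 0.2301]), 'tcp_rot': array([ 2.5619,  1.8156, -0.0033]), 'force': array([0.306 , 0.0416, 0.3921]), 'moment': array([ 0.0091,  0.0115, -0.0632]), 'gripper_width': 0.08554434579973084}
top [[487.7876   0.     323.6358]
 [  0.     487.7876 210.5343]
 [  0.       0.       1.    ]] [[-0.0195 -0.9904  0.1369  0.366 ]
 [-0.9996  0.0166 -0.0223  0.0158]
 [ 0.0198 -0.1373 -0.9903  1.2867]
 [ 0.      0.      0.      1.    ]] [-0.039  0.     0.     0.     0.   ]
scene [[368.1818   0.     316.6197]
 [  0.     368.1818 203.9936]
 [  0.       0.       1.    ]] [[-0.7215  0.4063 -0.5607  0.9312]
 [ 0.6923  0.4399 -0.572   0.4136]
 [ 0.0143 -0.8009 -0.5987  0.509 ]
 [ 0.      0.      0.      1.    ]] [-0.0386  0.      0.      0.      0.    ]
[[ 0.3312  0.895   0.2989  0.1391]
 [ 0.9435 -0.313  -0.1084  0.6402]
 [-0.0034  0.3179 -0.9481  0.3733]
 [ 0.      0.      0.      1.    ]]
```

View pics/top0.png

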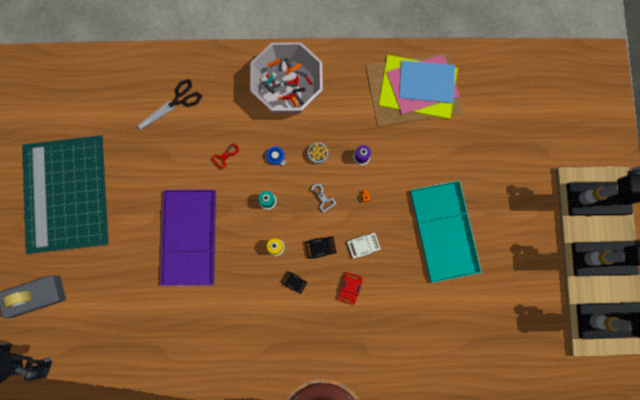

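View pics/scene0.png

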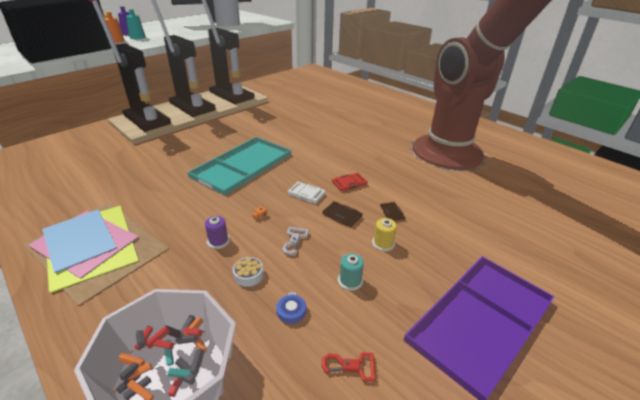

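The top view shows the purple tray at cols 160–215 and the teal tray at 410–480. The stock lies between them: purple spool (362,155), teal spool (267,200), hook (322,197), cord lock (366,196), large black buckle (321,247) and a smaller decoy (293,283). I'll measure these.

```bash
cat > m.py <<'E'
from h import *
np.set_printoptions(precision=4,suppress=True)
im=cv2.imread('pics/top0.png'); hsv=cv2.cvtColor(im,cv2.COLOR_BGR2HSV); cal=calibration('top')
R={'tray_p':((125,80,40),(150,255,255),.016,(150,180,225,295)),'tray_t':((80,80,50),(95,255,255),.016,(400,170,490,290)),
'sp_p':((120,70,40),(155,255,255),.045,(345,140,380,170)),'sp_t':((80,80,40),(98,255,255),.045,(250,185,285,215)),
'sp_y':((22,120,90),(35,255,255),.045,(262,232,290,260)),
'cord':((3,170,150),(16,255,255),.012,(355,185,378,206)),'black':((0,0,0),(180,255,55),.010,(300,230,341,265)),
'white':((0,0,140),(180,80,255),.012,(342,228,386,264)),'hook':((0,0,90),(180,75,255),.010,(305,178,342,215))}
for n,(lo,hi,z,(a,b,c,d)) in R.items():
    m=cv2.inRange(hsv[b:d,a:c],lo,hi)
    cs,_=cv2.findContours(m,0,1)
    cs=[x for x in cs if cv2.contourArea(x)>8] or cs
    p=np.vstack(cs).reshape(-1,2)+[a,b]
    w=cast(cal,p,z)[:,:2]*1000
    r=cv2.minAreaRect(w.astype(np.float32)); M=cv2.moments(m,True)
    cc=cast(cal,[[a+M['m10']/M['m00'],b+M['m01']/M['m00']]],z)[0]*1000
    print(n,'rect',np.round(r[0],1),np.round(r[1],1),round(r[2],1),'centroid',cc[:2], 'n',cv2.countNonZero(m))
    if 'tray' in n: print(np.round(cv2.boxPoints(r)))
cv2.imwrite('pics/crop.png',cv2.resize(im[140:305,215:400],None,fx=3.6,fy=3.6,interpolation=2))
E
python3 m.py
```

```text
tray_p rect [478.7 343. ] [138.2 248.3] 89.5 centroid [477.2737 342.7669] n 5020
[[354. 275.]
 [602. 273.]
 [603. 411.]
 [355. 413.]]
tray_t rect [ 483.1 -331.5] [248.8 137. ] 10.1 centroid [ 481.0036 -331.2927] n 4806
[[ 349. -286.]
 [ 373. -421.]
 [ 618. -377.]
 [ 594. -242.]]
sp_p rect [ 686.5 -116.1] [37.5 48.3] 62.3 centroid [ 685.6682 -116.0555] n 183
sp_t rect [570.1 134.3] [42.5 38.2] 44.1 centroid [569.7202 134.1752] n 168
sp_y rect [448.8 115.8] [40.6 40.8] 89.5 centroid [449.2375 115.3709] n 183
cord rect [ 588.7 -126.7] [59.  40.5] 89.1 centroid [ 592.2957 -128.6885] n 150
black rect [446.6  -1.3] [46.7 74.4] 10.2 centroid [446.3524  -2.7745] n 455
white rect [ 449. -117.] [50.4 76.8] 17.2 centroid [ 448.9907 -117.7052] n 498
hook rect [581.7  -8.4] [77.3 44.3] 32.2 centroid [576.9511 -12.5773] n 216
```

View pics/crop.png

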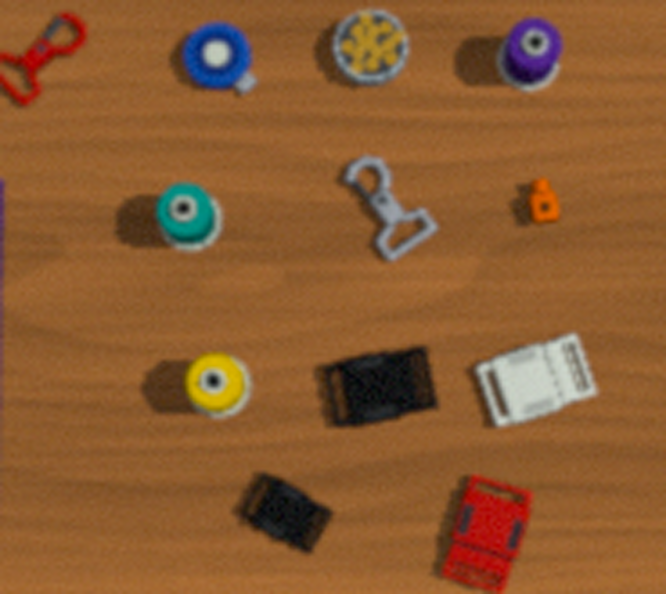

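The crop shows the teal spool, hook, large black buckle, purple spool and cord lock clearly separated. The decoys (red hook, small black buckle, red buckle) are out of the way. Next I'll hover over the stock.

Call:
{"name": "drive_tool", "arguments": {
  "plan": [
    [[330,-450,-10],[0,0,0.337],85],
    [[330,-450,-10],[0,0,0.337],85],
    [[330,-450,-10],[0,0,0.337],85],
    [[330,-450,-10],[0,0,0.337],85],
    [[330,-450,-10],[0,0,0.337],85],
    [[330,-450,-10],[0,0,0.337],85],
    [[330,-450,-10],[0,0,0.337],85],
    [[330,-450,-10],[0,0,0.337],85],
    [[330,-450,-10],[0,0,0.337],85],
    [[330,-450,-10],[0,0,0.337],85],
    [[330,-450,-10],[0,0,0.337],85],
    [[330,-450,-10],[0,0,0.337],85]
  ]
}}

```text
time: 1.1
tool_pos: [0.5116, 0.2082, 0.2221]
tcp_rot: [-2.222, -2.221, 0.001]
force: [0.8, 0.1, -0.6]
gripper_width: 0.0846
```

Call:
{"name": "drive_tool", "arguments": {
  "plan": [
    [[0,0,0],[0,0,0],85],
    [[0,0,0],[0,0,0],85]
  ]
}}

```text
time: 1.27
tool_pos: [0.5126, 0.2061, 0.2217]
tcp_rot: [2.23, 2.211, -0.003]
force: [-0.5, 0.9, 0.7]
gripper_width: 0.0846
```

```bash
python3 - <<'E'
from h import *
im=snapshot('wrist');c=calibration('wrist');save('w1.png',im);np.savez('w1.npz',**c)
print(sense()['tool_pos'],sense()['tcp_rot'],c['mtx'],c['cam_to_world'],c['dist_coeffs'])
E
```

```text
[0.51109688 0.20909029 0.22179628] [-2.22482775e+00 -2.21698778e+00  1.74004691e-03] [[292.69347848   0.         320.15611047]
 [  0.         292.69347848 201.27923474]
 [  0.           0.           1.        ]] [[ 0.00337717  0.94865586  0.31629205  0.43050101]
 [ 0.99999365 -0.00284347 -0.00214888  0.20953295]
 [-0.00113918  0.3162973  -0.94865943  0.36496403]
 [ 0.          0.          0.          1.        ]] [0.01903856 0.         0.         0.         0.        ]
```

View pics/w1.png

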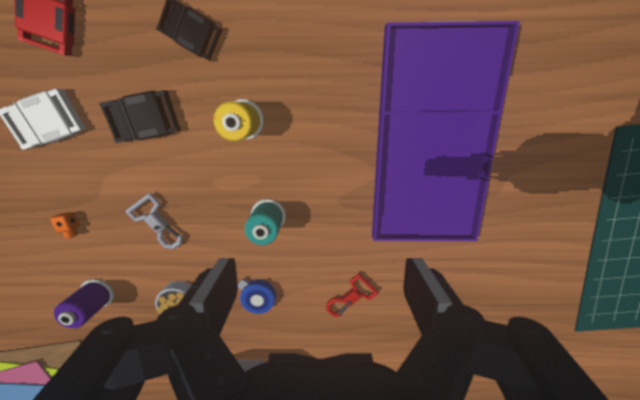

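The wrist view shows the teal spool core at (260,232), hook block at about (156,219), black buckle at (140,116), cord lock at (63,224), and the purple tray with its divider at row 112.

```bash
cat > m2.py <<'E'
from h import *
np.set_printoptions(precision=1,suppress=True)
im=cv2.imread('pics/w1.png'); c=dict(np.load('w1.npz')); hsv=cv2.cvtColor(im,cv2.COLOR_BGR2HSV)
for n,uv,z in [('teal core',(260,232),.056),('purp core',(67,319),.056),('yel core',(232,121),.056),('purp foot(flange)',(95,292),.002),
 ('tray corners',(387,23),.016),('',(518,22),.016),('',(374,240),.016),('',(477,240),.016),('divider',(386,112),.016),('cord',(64,225),.018)]:
    print(n,cast(c,[uv],z)[0]*1000)
R={'cord':((3,150,120),(16,255,255),.010,(45,205,85,245)),'black':((0,0,0),(180,255,60),.010,(95,80,185,150)),
'hook':((0,0,75),(180,80,255),.010,(120,185,190,252))}
for n,(lo,hi,z,(a,b,cc,d)) in R.items():
    m=cv2.inRange(hsv[b:d,a:cc],lo,hi); cs,_=cv2.findContours(m,0,1)
    x=max(cs,key=cv2.contourArea); w=cast(c,x.reshape(-1,2)+[a,b],z)[:,:2]*1000
    r=cv2.minAreaRect(w.astype(np.float32)); print(n,np.array(r[0]),np.array(r[1]),r[2],'\n',cv2.boxPoints(r))
    if n=='hook': cv2.imwrite('pics/hk.png',np.hstack([cv2.resize(im[b:d,a:cc],None,fx=6,fy=6),cv2.cvtColor(cv2.resize(m,None,fx=5,fy=6),8)]))
# same features from top view
t=calibration('top')
for n,uv,z in [('teal',(215+183/3.6,140+208/3.6),.056),('purp',(363.6,151.7),.056),('hookblk',(323.1,198),.014),('cord',(366.4,197.5),.018)]: print('top',n,cast(t,[uv],z)[0]*1000)
E
python3 m2.py
```

```text
teal core [570.6 139.4  56. ]
purp core [ 689.2 -111.2   56. ]
yel core [447.2 119.5  56. ]
purp foot(flange) [ 688.1 -115.7    2. ]
tray corners [352.1 278.8  16. ]
 [352.8 413.1  16. ]
 [600.7 279.3  16. ]
 [600.8 413.4  16. ]
divider [440. 284.  16.]
cord [ 576.9 -115.9   18. ]
cord [ 583. -128.] [35.4 21.2] 10.203372955322266 
 [[ 563.7 -120.7]
 [ 567.4 -141.6]
 [ 602.3 -135.3]
 [ 598.6 -114.4]]
black [442.6  15.1] [48.3 32.6] 7.211577892303467 
 [[416.6  28.2]
 [420.7  -4.1]
 [468.6   2. ]
 [464.5  34.3]]
hook [579.2  -2.8] [76.6 45.7] 34.522430419921875 
 [[534.7  -5.7]
 [560.6 -43.3]
 [623.7   0.1]
 [597.9  37.7]]
top teal [571.4 135.   56. ]
top purp [ 688.6 -118.7   56. ]
top hookblk [575.4 -12.1  14. ]
top cord [ 574.2 -126.4   18. ]
```

View pics/hk.png

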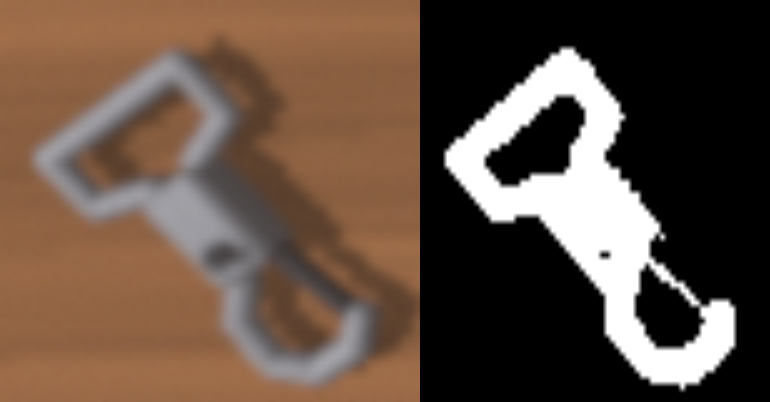

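Call:
{"name": "drive_tool", "arguments": {
  "plan": [
    [[30,-36,0],[0,0,0],85],
    [[59,-72,-20],[0,0,0],85],
    [[59,-72,-60],[0,0,0],85],
    [[59,-72,-100],[0,0,0],85],
    [[59,-72,-140],[0,0,0],85],
    [[59,-72,-180],[0,0,0],85],
    [[59,-72,-209],[0,0,0],85],
    [[59,-72,-209],[0,0,0],85],
    [[59,-72,-209],[0,0,0],85],
    [[59,-72,-209],[0,0,0],34],
    [[59,-72,-209],[0,0,0],34],
    [[59,-72,-209],[0,0,0],34]
  ]
}}

```text
time: 2.32
tool_pos: [0.5717, 0.139, 0.0159]
tcp_rot: [2.22, 2.22, 0.007]
force: [0.1, -0.3, 0.1]
gripper_width: 0.051
```

Call:
{"name": "drive_tool", "arguments": {
  "plan": [
    [[0,0,0],[0,0,0],34],
    [[0,0,0],[0,0,0],34],
    [[0,0,0],[0,0,0],34],
    [[0,0,10],[0,0,0],34],
    [[0,0,10],[0,0,0],34]
  ]
}}

```text
time: 2.73
tool_pos: [0.5713, 0.1384, 0.0256]
tcp_rot: [2.221, 2.219, 0.005]
force: [-0.3, -1.0, -1.0]
gripper_width: 0.0389
```

Call:
{"name": "drive_tool", "arguments": {
  "plan": [
    [[0,0,40],[0,0,0],34],
    [[0,0,80],[0,0,0],34],
    [[0,-30,100],[0,0,0],34],
    [[0,-70,100],[0,0,0.03],34],
    [[0,-105,100],[0,0,0.06],34],
    [[0,-140,100],[0,0,0.09],34],
    [[-3,-175,100],[0,0,0.12],34],
    [[-5,-210,100],[0,0,0.15],34],
    [[-6,-245,100],[0,0,0.176],34],
    [[-7,-280,100],[0,0,0.176],34],
    [[-8,-315,100],[0,0,0.176],34],
    [[-9,-350,100],[0,0,0.176],34]
  ]
}}

```text
time: 3.73
tool_pos: [0.5605, -0.2137, 0.1237]
tcp_rot: [2.019, 2.407, 0.0]
force: [-0.7, -0.4, -0.7]
gripper_width: 0.0383
```

Call:
{"name": "drive_tool", "arguments": {
  "plan": [
    [[0,-36,0],[0,0,0],34],
    [[-1,-72,0],[0,0,0],34],
    [[-1,-105,0],[0,0,0],34],
    [[-1,-105,0],[0,0,0],34]
  ]
}}

```text
time: 4.07
tool_pos: [0.5567, -0.3286, 0.1234]
tcp_rot: [2.03, 2.39, -0.012]
force: [-1.2, -1.0, -0.0]
gripper_width: 0.0387
```

```bash
python3 - <<'E'
from h import *
im=snapshot('wrist');c=calibration('wrist');save('w2.png',im);np.savez('w2.npz',**c)
print(sense()['tool_pos'],sense()['tcp_rot'])
E
```

```text
[ 0.55761959 -0.32357754  0.12323084] [ 2.02832918  2.39640741 -0.00642818]
```

View pics/w2.png

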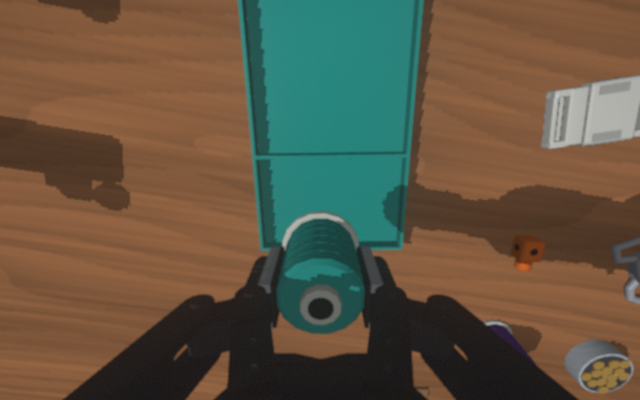

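```bash
python3 - <<'E'
from h import *
c=dict(np.load('w2.npz'))
p=cast(c,[(256,157),(409,154),(262,248),(402,246)],.016)[:,:2]*1000
print(p,p.mean(0),c['cam_to_world'][:3,3])
E
```

```text
[[ 530.18159033 -384.72079848]
 [ 505.94286806 -256.14098725]
 [ 615.96720348 -370.64435809]
 [ 591.55417425 -240.03884782]] [ 560.91145903 -312.88624791] [ 0.47811809 -0.33636255  0.26642152]
```

Call:
{"name": "drive_tool", "arguments": {
  "plan": [
    [[4,8,-30],[0,0,0],34],
    [[4,8,-60],[0,0,0],34],
    [[4,8,-85],[0,0,0],34],
    [[4,8,-96],[0,0,0],34],
    [[4,8,-103],[0,0,0],34],
    [[4,8,-103],[0,0,0],34],
    [[4,8,-103],[0,0,0],34]
  ]
}}

```text
time: 4.7
tool_pos: [0.5651, -0.3088, 0.0214]
tcp_rot: [2.016, 2.406, 0.001]
force: [-0.0, -0.0, -0.6]
gripper_width: 0.0384
```

Call:
{"name": "drive_tool", "arguments": {
  "plan": [
    [[0,0,0],[0,0,0],50],
    [[0,0,0],[0,0,0],70],
    [[0,0,0],[0,0,0],80],
    [[0,0,0],[0,0,0],80],
    [[0,0,25],[0,0,0],80],
    [[0,0,65],[0,0,0],80],
    [[0,0,105],[0,0,0],80],
    [[0,0,105],[0,0,0],80]
  ]
}}

```text
time: 5.37
tool_pos: [0.5694, -0.3114, 0.1345]
tcp_rot: [2.008, 2.394, 0.007]
force: [0.2, 0.2, 2.1]
gripper_width: 0.0797
```

Call:
{"name": "drive_tool", "arguments": {
  "plan": [
    [[20,33,0],[0,0,-0.12],80],
    [[40,65,0],[0,0,-0.24],80],
    [[60,98,0],[0,0,-0.36],80],
    [[80,130,0],[0,0,-0.48],80],
    [[100,163,0],[0,0,-0.6],80],
    [[110,195,0],[0,0,-0.72],80],
    [[110,195,0],[0,0,-0.84],80],
    [[110,195,0],[0,0,-0.87],70],
    [[110,195,0],[0,0,-0.87],70]
  ]
}}

```text
time: 6.12
tool_pos: [0.6738, -0.1143, 0.1252]
tcp_rot: [2.843, 1.334, -0.002]
force: [-0.5, -1.3, -0.5]
gripper_width: 0.07
```

```bash
python3 - <<'E'
from h import *
np.set_printoptions(precision=4,suppress=True)
im=snapshot('wrist');c=calibration('wrist');save('w3.png',im);np.savez('w3.npz',**c)
print(sense()['tool_pos'],sense()['tcp_rot'])
h=cv2.cvtColor(im,cv2.COLOR_RGB2HSV); m=cv2.inRange(h,(120,70,40),(155,255,255))
n,l,s,ce=cv2.connectedComponentsWithStats(m)
for i in range(1,n):
  if s[i,4]>200: print(s[i],ce[i],[cast(c,[ce[i]],z)[0] for z in(.03,.056)])
E
```

```text
[ 0.6735 -0.1159  0.1253] [ 2.8431  1.3323 -0.0023]
[ 305  190   48   59 1786] [327.7251 217.7206] [array([ 0.6888, -0.1196,  0.03  ]), array([ 0.6804, -0.1134,  0.056 ])]
```

View pics/w3.png

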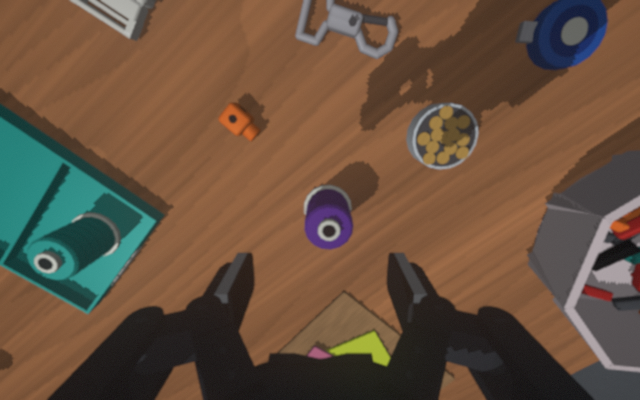

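```bash
python3 - <<'E'
from h import *
c=dict(np.load('w3.npz'))
print(cast(c,[(329,231)],.056),cast(c,[(326,206)],.002),'hook',cast(c,[(348,21)],.014),'cord',cast(c,[(238,121)],.014),'cup',cast(c,[(443,135)],.015))
E
```

```text
[[ 0.6898155  -0.11983904  0.056     ]] [[ 0.68740702 -0.11984215  0.002     ]] hook [[ 0.58013431 -0.01049389  0.014     ]] cord [[ 0.57850333 -0.12603233  0.014     ]] cup [[ 0.69764966 -0.00074894  0.015     ]]
```

Call:
{"name": "drive_tool", "arguments": {
  "plan": [
    [[15,-4,-10],[0,0,0],70],
    [[15,-4,-45],[0,0,0],70],
    [[15,-4,-80],[0,0,0],70],
    [[15,-4,-109],[0,0,0],70],
    [[15,-4,-109],[0,0,0],70],
    [[15,-4,-109],[0,0,0],34],
    [[15,-4,-109],[0,0,0],34],
    [[15,-4,-109],[0,0,0],34],
    [[15,-4,-109],[0,0,0],34],
    [[15,-4,-109],[0,0,0],34],
    [[15,-4,-99],[0,0,0],34],
    [[15,-4,-89],[0,0,0],34]
  ]
}}

```text
time: 7.17
tool_pos: [0.6884, -0.1174, 0.0368]
tcp_rot: [-2.844, -1.332, 0.002]
force: [0.0, -0.4, -0.6]
gripper_width: 0.0381
```

Call:
{"name": "drive_tool", "arguments": {
  "plan": [
    [[0,0,40],[0,0,0],34],
    [[0,0,80],[0,0,0],34],
    [[-19,30,100],[0,0,0.07],34],
    [[-38,60,100],[0,0,0.14],34],
    [[-57,90,100],[0,0,0.21],34],
    [[-76,120,100],[0,0,0.28],34],
    [[-95,150,100],[0,0,0.35],34],
    [[-114,180,100],[0,0,0.42],34],
    [[-133,210,100],[0,0,0.49],34],
    [[-152,240,100],[0,0,0.56],34],
    [[-171,270,100],[0,0,0.63],34],
    [[-190,300,100],[0,0,0.7],34]
  ]
}}

```text
time: 8.17
tool_pos: [0.4979, 0.1836, 0.1374]
tcp_rot: [2.211, 2.231, 0.002]
force: [0.5, 0.4, -0.7]
gripper_width: 0.0381
```

Call:
{"name": "drive_tool", "arguments": {
  "plan": [
    [[-18,28,0],[0,0,0],34],
    [[-36,56,0],[0,0,0],34],
    [[-54,84,0],[0,0,0],34],
    [[-72,112,0],[0,0,0],34],
    [[-90,140,0],[0,0,0],34],
    [[-99,162,0],[0,0,0],34],
    [[-99,162,0],[0,0,0],34],
    [[-99,162,0],[0,0,0],34]
  ]
}}

```text
time: 8.83
tool_pos: [0.3988, 0.3461, 0.1371]
tcp_rot: [-2.21, -2.232, -0.002]
force: [1.0, -1.0, -1.5]
gripper_width: 0.0383
```

```bash
python3 - <<'E'
from h import *
im=snapshot('wrist');c=calibration('wrist');save('w4.png',im);np.savez('w4.npz',**c)
print(sense()['tool_pos'],sense()['tcp_rot'])
E
```

```text
[0.3999467  0.34416107 0.13694718] [2.21387374e+00 2.22802723e+00 5.46815032e-04]
```

View pics/w4.png

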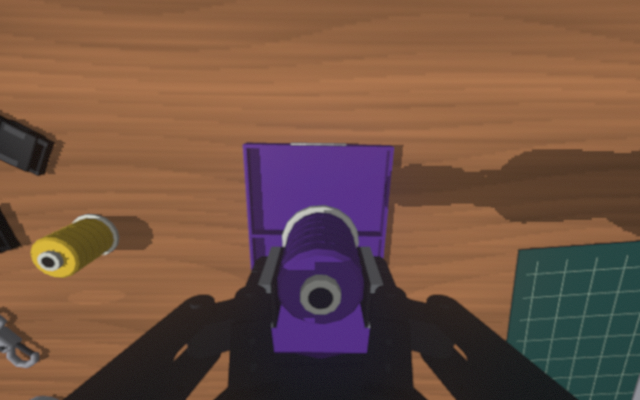

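```bash
python3 - <<'E'
from h import *
c=dict(np.load('w4.npz'))
print(cast(c,[(245,145),(394,147),(251,235),(387,235)],.016)*1000)
E
```

```text
[[355.16912724 276.6801943   16.        ]
 [356.04749288 409.72444117  16.        ]
 [443.29339214 275.95123202  16.        ]
 [442.34899784 410.33375552  16.        ]]
```

Call:
{"name": "drive_tool", "arguments": {
  "plan": [
    [[0,0,-35],[0,0,0],34],
    [[0,0,-70],[0,0,0],34],
    [[0,0,-95],[0,0,0],34],
    [[0,0,-108],[0,0,0],34],
    [[0,0,-116],[0,0,0],34],
    [[0,0,-116],[0,0,0],34],
    [[0,0,-116],[0,0,0],34],
    [[0,0,-116],[0,0,0],55],
    [[0,0,-116],[0,0,0],75],
    [[0,0,-116],[0,0,0],75],
    [[0,0,-116],[0,0,0],75],
    [[0,0,-100],[0,0,0],75]
  ]
}}

```text
time: 9.88
tool_pos: [0.3989, 0.3426, 0.0343]
tcp_rot: [-2.216, -2.227, 0.009]
force: [-0.6, 0.3, 0.3]
gripper_width: 0.0753
```

Call:
{"name": "drive_tool", "arguments": {
  "plan": [
    [[0,0,40],[0,0,0],75],
    [[0,0,80],[0,0,0],75],
    [[10,-41,90],[0,0,-0.12],75],
    [[18,-80,90],[0,0,-0.24],75],
    [[26,-119,90],[0,0,-0.36],75],
    [[34,-158,90],[0,0,-0.48],75],
    [[40,-197,90],[0,0,-0.6],75],
    [[45,-236,90],[0,0,-0.72],75],
    [[50,-275,90],[0,0,-0.84],75],
    [[50,-314,90],[0,0,-0.96],75],
    [[50,-345,90],[0,0,-1.08],75],
    [[50,-345,90],[0,0,-1.2],75]
  ]
}}

```text
time: 10.88
tool_pos: [0.45, -0.0095, 0.1268]
tcp_rot: [3.087, 0.557, 0.0]
force: [0.6, 0.2, 0.9]
gripper_width: 0.075
```

Call:
{"name": "drive_tool", "arguments": {
  "plan": [
    [[0,0,0],[0,0,-0.1],75],
    [[0,0,0],[0,0,-0.2],75],
    [[0,0,0],[0,0,-0.2],75]
  ]
}}

```text
time: 11.13
tool_pos: [0.4501, -0.0012, 0.1263]
tcp_rot: [3.129, 0.272, -0.0]
force: [-0.1, 0.2, 0.2]
gripper_width: 0.0747
```

```bash
python3 - <<'E'
from h import *
im=snapshot('wrist');c=calibration('wrist');save('w5.png',im);np.savez('w5.npz',**c)
print(sense()['tool_pos'],sense()['tcp_rot'],sense()['gripper_width'])
E
```

```text
[ 0.45006495 -0.00095295  0.12625966] [ 3.12882112e+00  2.79156542e-01 -3.08508482e-04] 0.07554289364621383
```

View pics/w5.png

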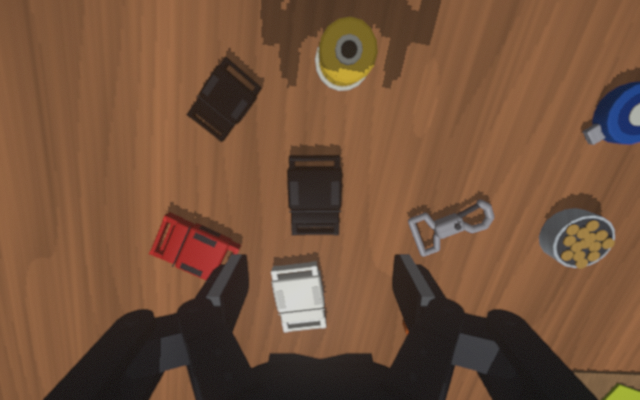

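```bash
python3 - <<'E'
from h import *
np.set_printoptions(precision=1,suppress=True)
c=dict(np.load('w5.npz')); im=cv2.imread('pics/w5.png')
p=cast(c,[(289,157),(341,156),(291,234),(340,234)],.014)*1000
print(p,p.mean(0)); a=p[1]+p[0]-p[2]-p[3]; print('long axis deg',np.degrees(np.arctan2(a[1],a[0])),np.linalg.norm(a)/2)
h=cv2.cvtColor(im,cv2.COLOR_BGR2HSV); a,b,e,d=275,140,355,248
m=cv2.inRange(h[b:d,a:e],(0,0,0),(180,255,75)); cs,_=cv2.findContours(m,0,1); x=max(cs,key=cv2.contourArea)
r=cv2.minAreaRect(cast(c,x.reshape(-1,2)+[a,b],.012)[:,:2].astype(np.float32)*1000); print(r)
print('hook',cast(c,[(452,226)],.014)*1000, 'ends',cast(c,[(416,234),(488,210)],.005)*1000,'cup',cast(c,[(577,240)],.02)*1000)
print('yaw',2*np.degrees(np.arctan2(.279,3.1288)))
E
```

```text
[[417.6  30.5  14. ]
 [462.2  39.4  14. ]
 [430.1 -42.3  14. ]
 [476.2 -34.   14. ]] [446.5  -1.6  14. ]
long axis deg 100.26000133323672 74.34383073205896
((445.7611999511719, -1.2680168151855469), (48.810081481933594, 77.13964080810547), 10.23274040222168)
hook [[578.4  -7.   14. ]] ends [[551.4 -24.6   5. ]
 [611.6  11.9   5. ]] cup [[692.    2.1  20. ]]
yaw 10.191353551429346
```

Call:
{"name": "drive_tool", "arguments": {
  "plan": [
    [[-4,0,-35],[0,0,0],75],
    [[-4,0,-70],[0,0,0],75],
    [[-4,0,-100],[0,0,0],75],
    [[-4,0,-116],[0,0,0],75],
    [[-4,0,-123],[0,0,0],75],
    [[-4,0,-123],[0,0,0],75],
    [[-4,0,-123],[0,0,0],44],
    [[-4,0,-123],[0,0,0],44],
    [[-4,0,-123],[0,0,0],44],
    [[-4,0,-123],[0,0,0],44],
    [[-4,0,-123],[0,0,0],44],
    [[-4,0,-123],[0,0,0],44]
  ]
}}

```text
time: 12.18
tool_pos: [0.447, -0.0009, 0.0049]
tcp_rot: [3.129, 0.277, 0.005]
force: [-0.5, -0.0, 6.4]
gripper_width: 0.048
```

Call:
{"name": "drive_tool", "arguments": {
  "plan": [
    [[0,0,15],[0,0,0],44],
    [[0,0,50],[0,0,0],44],
    [[0,0,90],[0,0,0],44],
    [[0,0,110],[0,0,0.12],44],
    [[5,20,110],[0,0,0.24],44],
    [[15,50,110],[0,0,0.36],44],
    [[25,80,110],[0,0,0.48],44],
    [[35,110,110],[0,0,0.6],44],
    [[45,140,110],[0,0,0.72],44],
    [[55,170,110],[0,0,0.84],44],
    [[65,200,110],[0,0,0.96],44],
    [[75,230,110],[0,0,1.08],44]
  ]
}}

```text
time: 13.18
tool_pos: [0.5213, 0.2307, 0.1145]
tcp_rot: [2.535, 1.854, 0.002]
force: [1.3, -1.1, -0.5]
gripper_width: 0.0478
```

Call:
{"name": "drive_tool", "arguments": {
  "plan": [
    [[11,38,0],[0,0,0.1],44],
    [[22,76,0],[0,0,0.2],44],
    [[33,113,0],[0,0,0.307],44],
    [[33,113,-30],[0,0,0.307],44],
    [[33,113,-65],[0,0,0.307],44],
    [[33,113,-90],[0,0,0.307],44],
    [[33,113,-100],[0,0,0.307],44],
    [[33,113,-105],[0,0,0.307],44],
    [[33,113,-105],[0,0,0.307],44],
    [[33,113,-105],[0,0,0.307],44]
  ]
}}

```text
time: 14.02
tool_pos: [0.5551, 0.3426, 0.0102]
tcp_rot: [2.229, 2.212, 0.005]
force: [0.5, 0.1, -0.1]
gripper_width: 0.0479
```

Call:
{"name": "drive_tool", "arguments": {
  "plan": [
    [[0,0,0],[0,0,0],55],
    [[0,0,0],[0,0,0],64],
    [[0,0,0],[0,0,0],64],
    [[0,0,0],[0,0,0],64],
    [[0,0,20],[0,0,0],64],
    [[0,0,60],[0,0,0],64],
    [[0,0,100],[0,0,0],64],
    [[0,0,120],[0,0,0],64]
  ]
}}

```text
time: 14.68
tool_pos: [0.5562, 0.3435, 0.1335]
tcp_rot: [2.229, 2.212, 0.012]
force: [0.9, 0.5, 0.4]
gripper_width: 0.0639
```

```bash
python3 - <<'E'
from h import *
im=snapshot('wrist');c=calibration('wrist');save('w6.png',im);np.savez('w6.npz',**c)
print(sense()['tool_pos'],sense()['tcp_rot'],sense()['gripper_width'])
E
```

```text
[0.55794259 0.34458035 0.13676444] [2.22825875 2.21044691 0.02165406] 0.06409453185645178
```

View pics/w6.png

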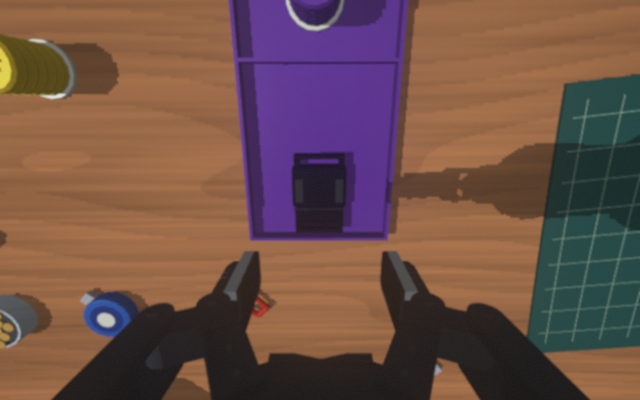

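The buckle lies flat in the large bay at (320,192). Next is the cord lock.

Call:
{"name": "drive_tool", "arguments": {
  "plan": [
    [[2,-38,0],[0,0,0],50],
    [[4,-77,0],[0,0,0],50],
    [[6,-116,0],[0,0,0.03],50],
    [[8,-155,0],[0,0,0.06],50],
    [[10,-194,0],[0,0,0.1],50],
    [[12,-233,0],[0,0,0.14],50],
    [[14,-272,0],[0,0,0.175],50],
    [[16,-311,0],[0,0,0.175],50],
    [[18,-350,0],[0,0,0.175],50],
    [[20,-389,0],[0,0,0.175],50],
    [[22,-428,0],[0,0,0.175],50],
    [[23,-469,0],[0,0,0.175],50]
  ]
}}

```text
time: 15.73
tool_pos: [0.577, -0.1283, 0.1283]
tcp_rot: [-2.027, -2.4, -0.001]
force: [0.6, -0.6, 0.4]
gripper_width: 0.0499
```

Call:
{"name": "drive_tool", "arguments": {
  "plan": [
    [[0,0,0],[0,0,0],50],
    [[0,0,0],[0,0,0],50]
  ]
}}

```text
time: 15.9
tool_pos: [0.5762, -0.1317, 0.128]
tcp_rot: [2.037, 2.39, -0.003]
force: [-0.4, 0.9, 0.5]
gripper_width: 0.0501
```

```bash
python3 - <<'E'
from h import *
np.set_printoptions(precision=4,suppress=True)
im=snapshot('wrist');c=calibration('wrist');save('w7.png',im);np.savez('w7.npz',**c)
print(sense()['tool_pos'],sense()['tcp_rot'],sense()['gripper_width'])
h=cv2.cvtColor(im,cv2.COLOR_RGB2HSV); m=cv2.inRange(h,(3,180,120),(16,255,255)); m=cv2.morphologyEx(m,cv2.MORPH_OPEN,np.ones((3,3)))
cs,_=cv2.findContours(m,0,1)
for x in cs:
  if cv2.contourArea(x)>150:
    r=cv2.minAreaRect(cast(c,x,.01)[:,:2].astype(np.float32)*1000); print(cv2.boundingRect(x),cv2.contourArea(x),r)
save('w7c.png',cv2.resize(im[100:320,210:430],None,fx=2.6,fy=2.6))
E
```

```text
[ 0.5767 -0.1281  0.1281] [-2.0314 -2.3959  0.0002] 0.050110677405085936
(317, 186, 22, 32) 532.0 ((582.5301513671875, -120.40425109863281), (30.81292152404785, 19.5675106048584), 9.224645614624023)
```

View pics/w7c.png

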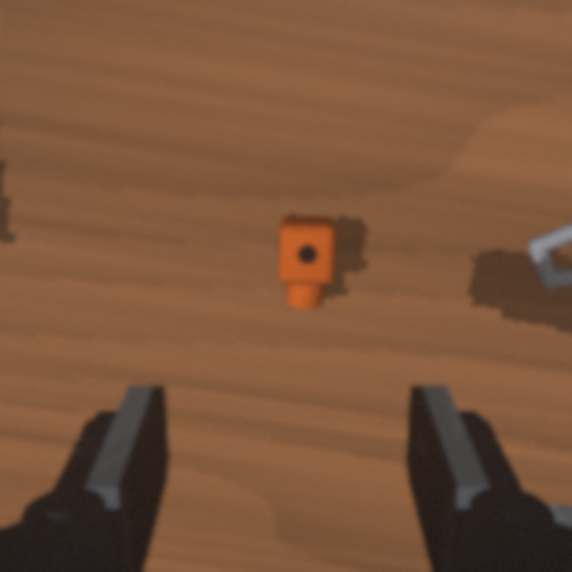

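Call:
{"name": "drive_tool", "arguments": {
  "plan": [
    [[1,8,-35],[0,0,0],50],
    [[1,8,-70],[0,0,0],50],
    [[1,8,-100],[0,0,0],50],
    [[1,8,-115],[0,0,0],50],
    [[1,8,-121],[0,0,0],50],
    [[1,8,-121],[0,0,0],50],
    [[1,8,-121],[0,0,0],14],
    [[1,8,-121],[0,0,0],14],
    [[1,8,-121],[0,0,0],14],
    [[1,8,-121],[0,0,0],14],
    [[1,8,-121],[0,0,0],14],
    [[1,8,-121],[0,0,0],14]
  ]
}}

```text
time: 16.95
tool_pos: [0.5796, -0.1188, 0.0093]
tcp_rot: [2.026, 2.397, 0.004]
force: [0.3, 1.0, 6.4]
gripper_width: 0.0181
```

Call:
{"name": "drive_tool", "arguments": {
  "plan": [
    [[0,0,15],[0,0,0],14],
    [[0,0,50],[0,0,0],14],
    [[0,0,90],[0,0,0],14],
    [[-10,35,100],[0,0,0],14],
    [[-20,70,100],[0,0,-0.03],14],
    [[-30,105,100],[0,0,-0.06],14],
    [[-40,140,100],[0,0,-0.09],14],
    [[-50,175,100],[0,0,-0.12],14],
    [[-60,210,100],[0,0,-0.175],14],
    [[-70,245,100],[0,0,-0.175],14],
    [[-80,280,100],[0,0,-0.175],14],
    [[-90,315,100],[0,0,-0.175],14]
  ]
}}

```text
time: 17.95
tool_pos: [0.4874, 0.1976, 0.1079]
tcp_rot: [2.23, 2.212, 0.001]
force: [1.0, 0.6, -1.2]
gripper_width: 0.0178
```

Call:
{"name": "drive_tool", "arguments": {
  "plan": [
    [[-3,37,0],[0,0,0],14],
    [[-6,74,0],[0,0,0],14],
    [[-9,110,0],[0,0,0],14],
    [[-9,146,0],[0,0,0],14],
    [[-9,146,-30],[0,0,0],14],
    [[-9,146,-65],[0,0,0],14],
    [[-9,146,-88],[0,0,0],14],
    [[-9,146,-96],[0,0,0],14],
    [[-9,146,-96],[0,0,0],14],
    [[-9,146,-96],[0,0,0],14],
    [[-9,146,-96],[0,0,0],40],
    [[-9,146,-96],[0,0,0],40]
  ]
}}

```text
time: 18.95
tool_pos: [0.4795, 0.3421, 0.0118]
tcp_rot: [2.23, 2.212, 0.002]
force: [0.2, -0.3, -0.5]
gripper_width: 0.0397
```

Call:
{"name": "drive_tool", "arguments": {
  "plan": [
    [[0,0,0],[0,0,0],40],
    [[0,0,0],[0,0,0],40],
    [[0,0,20],[0,0,0],40],
    [[0,0,60],[0,0,0],40],
    [[0,0,100],[0,0,0],50],
    [[0,0,130],[0,0,0],50]
  ]
}}

```text
time: 19.45
tool_pos: [0.4798, 0.3425, 0.1441]
tcp_rot: [2.23, 2.212, 0.004]
force: [0.9, 0.5, 0.2]
gripper_width: 0.0498
```

```bash
python3 - <<'E'
from h import *
np.set_printoptions(precision=4,suppress=True)
im=snapshot('wrist');c=calibration('wrist');save('w8.png',im)
print(sense()['tool_pos'],sense()['tcp_rot'],sense()['gripper_width'])
h=cv2.cvtColor(im,cv2.COLOR_RGB2HSV); m=cv2.inRange(h,(3,180,120),(16,255,255)); m=cv2.morphologyEx(m,cv2.MORPH_OPEN,np.ones((3,3)))
cs,_=cv2.findContours(m,0,1)
for x in cs:
  if cv2.contourArea(x)>150:
    r=cv2.minAreaRect(cast(c,x,.013)[:,:2].astype(np.float32)*1000); print(cv2.boundingRect(x),cv2.contourArea(x),r)
E
```

```text
[0.4829 0.3448 0.1501] [2.2291 2.2108 0.0223] 0.05012822245130394
(311, 177, 17, 28) 351.5 ((486.3893737792969, 344.6795959472656), (16.028785705566406, 28.146968841552734), 89.42900085449219)
```

Call:
{"name": "drive_tool", "arguments": {
  "plan": [
    [[10,-37,0],[0,0,0.06],45],
    [[20,-74,0],[0,0,0.12],45],
    [[30,-111,0],[0,0,0.18],45],
    [[40,-148,0],[0,0,0.24],45],
    [[50,-185,0],[0,0,0.3],45],
    [[60,-222,-5],[0,0,0.36],45],
    [[70,-259,-10],[0,0,0.42],45],
    [[80,-296,-15],[0,0,0.48],45],
    [[90,-325,-20],[0,0,0.54],45],
    [[98,-352,-25],[0,0,0.58],45],
    [[98,-352,-25],[0,0,0.58],45],
    [[98,-352,-25],[0,0,0.58],45]
  ]
}}

```text
time: 20.5
tool_pos: [0.5769, -0.0131, 0.1155]
tcp_rot: [-1.512, -2.753, 0.003]
force: [-0.4, 0.7, -0.4]
gripper_width: 0.045
```

```bash
python3 - <<'E'
from h import *
np.set_printoptions(precision=4,suppress=True)
im=snapshot('wrist');c=calibration('wrist');save('w9.png',im);np.savez('w9.npz',**c)
s=sense();print(s['tool_pos'],s['tcp_rot'],2*np.degrees(np.arctan2(s['tcp_rot'][1],s['tcp_rot'][0])))
save('w9c.png',cv2.resize(im[100:300,210:430],None,fx=2.6,fy=2.6))
E
```

```text
[ 0.5767 -0.0103  0.1158] [-1.5064 -2.7557 -0.0001] -237.32611896064975
```

View pics/w9c.png

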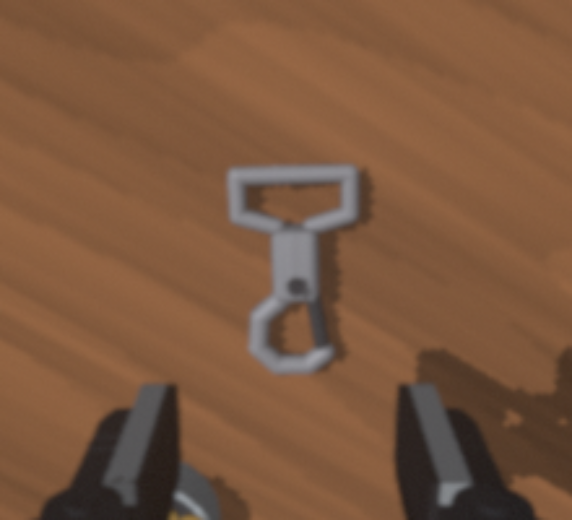

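```bash
python3 -c "
from h import *
c=dict(np.load('w9.npz')); p=cast(c,[(323.5,202),(294,167),(347,167),(323,240)],.012)*1000; print(p)"
```

```text
[[577.35744898  -6.95405703  12.        ]
 [564.44955697 -45.36019208  12.        ]
 [539.96690601  -7.18835214  12.        ]
 [608.93057612  12.90814111  12.        ]]
```

Call:
{"name": "drive_tool", "arguments": {
  "plan": [
    [[1,4,-35],[0,0,0],45],
    [[1,4,-70],[0,0,0],45],
    [[1,4,-95],[0,0,0],45],
    [[1,4,-105],[0,0,0],45],
    [[1,4,-110],[0,0,0],45],
    [[1,4,-110],[0,0,0],45],
    [[1,4,-110],[0,0,0],10],
    [[1,4,-110],[0,0,0],10],
    [[1,4,-110],[0,0,0],10],
    [[1,4,-110],[0,0,0],10],
    [[1,4,-110],[0,0,0],10],
    [[1,4,-110],[0,0,0],10]
  ]
}}

```text
time: 21.55
tool_pos: [0.5796, -0.0059, 0.0084]
tcp_rot: [1.503, 2.755, 0.003]
force: [-0.9, 0.7, 6.6]
gripper_width: 0.0136
```

Call:
{"name": "drive_tool", "arguments": {
  "plan": [
    [[0,0,15],[0,0,0],10],
    [[0,0,50],[0,0,0],10],
    [[0,0,90],[0,0,0],10],
    [[-10,-30,110],[0,0,-0.05],10],
    [[-22,-63,110],[0,0,-0.1],10],
    [[-34,-96,110],[0,0,-0.15],10],
    [[-46,-129,110],[0,0,-0.2],10],
    [[-58,-162,110],[0,0,-0.25],10],
    [[-70,-195,110],[0,0,-0.3],10],
    [[-82,-228,110],[0,0,-0.35],10],
    [[-94,-261,110],[0,0,-0.39],10],
    [[-106,-294,110],[0,0,-0.39],10]
  ]
}}

```text
time: 22.55
tool_pos: [0.4713, -0.3014, 0.117]
tcp_rot: [2.011, 2.412, 0.0]
force: [0.3, -0.2, -1.2]
gripper_width: 0.0136
```

Call:
{"name": "drive_tool", "arguments": {
  "plan": [
    [[-15,-18,0],[0,0,0],10],
    [[-31,-36,0],[0,0,0],10],
    [[-31,-36,0],[0,0,0],10],
    [[-31,-36,0],[0,0,0],10]
  ]
}}

```text
time: 22.88
tool_pos: [0.4395, -0.3375, 0.1167]
tcp_rot: [2.015, 2.41, -0.001]
force: [0.3, 0.1, -0.8]
gripper_width: 0.0137
```

```bash
python3 - <<'E'
from h import *
im=snapshot('wrist');c=calibration('wrist');save('w10.png',im);np.savez('w10.npz',**c)
s=sense();print(s['tool_pos'],s['tcp_rot'],2*np.degrees(np.arctan2(s['tcp_rot'][1],s['tcp_rot'][0])))
E
```

```text
[ 0.44106695 -0.33575821  0.11673174] [2.01092858e+00 2.41293864e+00 1.14494445e-03] 100.38475552366363
```

View pics/w10.png

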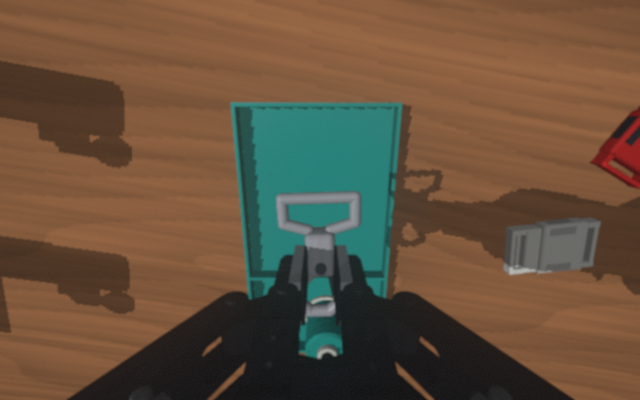

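Call:
{"name": "drive_tool", "arguments": {
  "plan": [
    [[0,0,-35],[0,0,0],10],
    [[0,0,-70],[0,0,0],10],
    [[0,0,-92],[0,0,0],10],
    [[0,0,-101],[0,0,0],10],
    [[0,0,-105],[0,0,0],10],
    [[0,0,-105],[0,0,0],10],
    [[0,0,-105],[0,0,0],10],
    [[0,0,-105],[0,0,0],36],
    [[0,0,-105],[0,0,0],36],
    [[0,0,-105],[0,0,0],36],
    [[0,0,-105],[0,0,0],36]
  ]
}}

```text
time: 23.85
tool_pos: [0.4413, -0.3361, 0.0117]
tcp_rot: [2.01, 2.414, 0.0]
force: [-0.5, 0.4, -0.4]
gripper_width: 0.036
```

Call:
{"name": "drive_tool", "arguments": {
  "plan": [
    [[0,0,20],[0,0,0],40],
    [[0,0,60],[0,0,0],40],
    [[0,0,100],[0,0,0],40],
    [[0,0,140],[0,0,0],40],
    [[40,0,160],[0,0,0],40],
    [[60,30,160],[0,0,0],40],
    [[60,70,160],[0,0,0],40],
    [[60,110,160],[0,0,0],40],
    [[60,150,160],[0,0,0],40],
    [[60,150,160],[0,0,0],40],
    [[60,150,160],[0,0,0],40]
  ]
}}

```text
time: 24.77
tool_pos: [0.5015, -0.1824, 0.1717]
tcp_rot: [-2.002, -2.421, -0.002]
force: [-0.3, -0.2, -1.1]
gripper_width: 0.0401
```

```bash
python3 - <<'E'
from h import *
a=snapshot('top');save('t2.png',a);b=snapshot('wrist');save('w11.png',b)
save('fin.png',np.vstack([np.hstack([cv2.resize(a[170:300,145:235],(360,520)),cv2.resize(a[170:300,395:485],(360,520))])]))
E
```

```text
(no output)
```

View pics/fin.png

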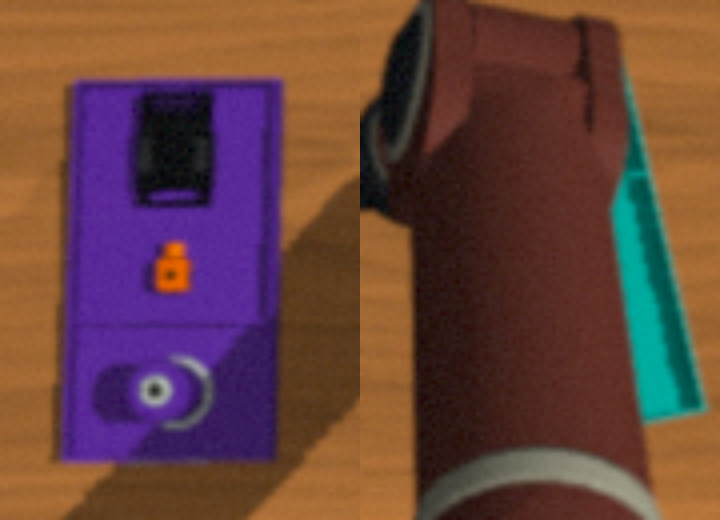

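View pics/w11.png

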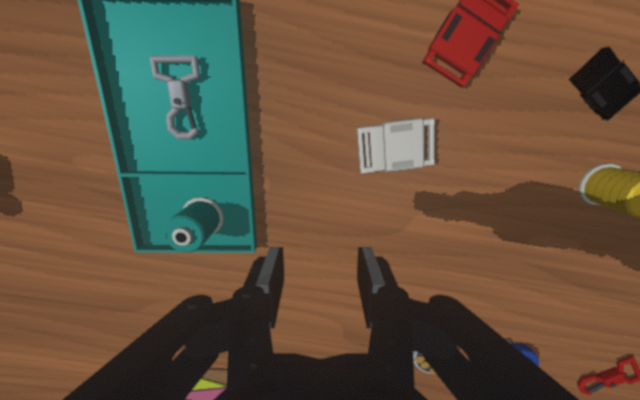

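All five pieces are in their bays, flat or upright. The hook is at (178,97) and the teal spool stands at (190,225) in the teal tray. The yellow spool and white buckle have not moved, and the arm is clear, so I'll hand in.

```bash
python3 -c "
from h import *
print(sense()['time']); print(sign_off())"
```

```text
24.8667
the job is handed in; nothing more can be done
None
```

Both kits are made up, and I handed the job in at 24.9 s of the 115 s allowed. `sign_off` gives no verdict, so what follows rests on my own checks.

- **Purple tray:** The last top picture shows the purple spool upright in the small bay. The black buckle lies flat in the large bay, with the cord lock on the floor clear of it.
- **Teal tray:** The last wrist picture shows the teal spool upright in the small bay and the steel hook flat in the large bay. The arm hid most of this tray from the top camera, so the wrist picture is the only final check on it.
- **Left alone:** I did not touch the yellow spool or the white buckle. Both look unmoved in the last wrist picture, but I did not measure them again. The arm stopped at about 170 mm height, clear of everything.

**Disagreements:** Top and wrist measurements differed by up to 9 mm sideways early on, and by 5 mm at the teal tray, so I took a close wrist look before most grasps and releases. The last three grasps (buckle, cord lock and hook) showed a brief upward force of about 6.5 N, well under the limits. I did not measure final heights or tilts; I judged them from the pictures and the release heights.

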